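# Open the bench glue press with its lift lever

## Task

Open the glue press so that the panel inside can be taken out: push the catch on its right-hand side by its thumb tab until it has swung fully clear of the heavy platen, then press the plate at the long end of the lift lever smoothly down to its stop, so that the lever raises the platen; do not touch the platen itself or let it drop back. Finish still holding the lever down with the platen up, and leave everything else on the table where it is.

Things in the scene. Friction and masses are not known exactly. Their poses are not given: they have to be found in the camera images.
- press: Bench glue press, fixed on the table: grey base 260 (x) x 320 (y) x 50 mm high with a cork bed under the platen. Origin: centre of the base's underside, on the table; x points away from the robot to the platen's hinge at the back, y to the left, to the lift lever, z up. Place and yaw (within 0.2 rad) change each time.
- catch (a joint): Turn catch at the press's right (-y) side: level steel bar 82 x 14 x 6 mm on a vertical pin. 0: its nose is over the platen's edge and holds it shut. Grows as the thumb tab swings away from the robot (anticlockwise from above) to a stop at 1.57, bar along the platen's edge; clear of the platen from about 1.15. Starts at 0 to 0.3, stays where left; 1 to 2 N on the tab moves it.
- catch_pin (a point): The catch's vertical pin, at the top of the bar, 88 mm above the table, 22 mm outside the platen's right edge. Fixed to the press, same axes.
- catch_tab (a point): Top centre of the catch's upright thumb tab (14 mm wide along the swing, 6 mm thick, top 107 mm above the table), 46 mm from the pin. At catch = 0 it lies in the press's -y direction from the pin, at 1.57 in its +x direction. Round the tab there is free space down to the base (50 mm high, whose edge is 18 mm outside the pin) and beyond it to the table.
- lever_pivot (a joint): Lift lever, on a level pin in a bracket left of the press. 0: at rest, long end up; grows as the long end is pressed down, to a firm stop at 0.56 rad. Its short end, 70 mm from the pin, lies under the platen's lifting ear, so that pressing raises the platen; it springs back up under the platen's weight if let go. While the catch is closed it hardly moves.
- lever_pin (a point): Lever pin, on the lever's centre plane, 90 mm above the table; it is fixed to the press, with the same axes, 10 mm in x and 210 mm in y from the press's origin.
- lever_pad (a point): Centre of the top of the black plate on the lever's long end: 90 mm across (press x), 60 mm along the lever (press y), 190 mm from the pin. This top face is 13 mm above the lever's centre line, which runs through the pin. At rest it slopes up to the left by 0.28 rad, centre 155 mm above the table; at the stop down by 0.28 rad, centre 50 mm up, clear of the table. It takes 5 to 17 N down.
- lever: The steel lift lever itself: a bar 20 mm wide and 10 mm thick that runs in the press's y direction, with the plate on its long left end. Origin on the lever pin.
- platen_hinge (a joint): Hinge of the platen at the back of the press. 0 = shut, level over the bed; it grows as the front edge rises, to about 0.40 rad when the lever is at its stop. It turns freely and falls shut by its weight.
- platen: The heavy ribbed steel platen (a flap of 190 x 240 mm, 2.4 to 4.2 kg) hinged at the back of the press, top about 93 mm above the table when shut, with a steel lifting ear on its left side. Origin in the middle of the hinge pin, 75 mm above the table.
- panel: Light plywood panel 150 x 180 x 6 mm with a paper face, lying on the press bed under the platen. Origin at the centre of its underside.
- tape_roll: Roll of clear tape lying flat, 92 mm across, 24 mm high, near the lever. Origin at the centre of its underside.
- ribbon_spool: White spool of black ribbon lying flat, 68 mm across, 32 mm high, behind the lever. Origin at the centre of its underside.
- glue_bottle: White bottle standing, 48 mm across, 130 mm high, behind the lever's long end. Origin at the centre of its underside.
- bead_jar: Glass jar with white lid, 64 mm across, 75 mm high, standing behind the press. Origin at the centre of its underside.
- marker: Red marker with white cap, 128 mm long, 19 mm thick, lying behind the lever. Origin under its middle.
- scissors: Scissors with orange handles, 180 mm long, 12 mm high, lying flat at the right of the press. Origin on the underside near the pivot.
- glue_gun: Black hot-glue gun lying on its side, 190 mm long, 36 mm high, to the right behind. Origin on the underside of the barrel's middle.

How it is judged (in metres and radians):
On the way, in this order (a step that is already met when the one before it is completed fails the run):
1. the catch is swung clear while the platen is still shut (value of joint catch above 1.15 rad and value of joint platen_hinge below 0.03 rad), for 0.1 s.
2. the lever, pressed by the fingers, has raised the platen (value of joint platen_hinge above 0.33 rad and contact force between the fingers and lever above 2 N), for 0.2 s.
At the end, for the whole second after the job is handed in: Through the last second the fingers still press the lever (over 2 N), the lever is down (over 0.48 of 0.56 rad), the platen is up (over 0.33 rad) and still (under 0.1 rad/s), the catch stands clear (over 1.15 rad), and the panel and the loose things are within 30 mm of where they began (all of step 2 and value of joint lever_pivot above 0.48 rad and value of joint catch above 1.15 rad and velocity of joint platen_hinge between -0.1 and 0.1 rad/s and distance of each of tape_roll, ribbon_spool, glue_bottle, bead_jar, marker, scissors, glue_gun, panel from where it was at the start of the episode below 0.03 m); the arm keeps its last pose, push and grip.
It fails at once if the robot touches the platen (over 2 N) instead of the lever (contact force between any of the fingers, the arm and platen above 2 N).
It fails at once if the platen is jerked up or dropped (over 2 rad/s) (velocity of joint platen_hinge above 2 rad/s or velocity of joint platen_hinge below -2 rad/s).
It fails at once if the panel or a loose thing on the table is moved more than 30 mm or lifted (distance of any of tape_roll, ribbon_spool, glue_bottle, bead_jar, marker, scissors, glue_gun, panel from where it was at the start of the episode above 0.03 m).
It also fails if it takes over 51 s, if anything falls off the work surface, if the arm or the gripper's body presses on something with over 40 N, if the wrist force passes 120 N, or if a joint passes its speed limit or range.

## Robot

A 6-joint arm with a two-finger parallel gripper is mounted at the origin on the work surface. World frame = base frame: x ahead of the robot, y to its left, z up, the work surface at z = 0. Lengths are in m, angles in degrees, forces in N, time in s.
With the tool pointing down it reaches from about 0.375 to 0.825 m from the base axis. Payload 5.5 kg.
Tool frame: the origin (TCP) lies midway between the tips of the shut fingers; the grasp point (between the pads) lies 19 mm behind it; z points along the fingers, x is the direction in which the jaws open and shut, and the axes are right-handed (so a half turn about z gives the same grasp; the last joint's range is limited). The gripper opens to 85 mm and grips with 20 to 120 N. Pads are 22 mm wide; open, the fingers measure 114 mm over their backs; the gripper's body (76 mm by 85 mm) begins 54 mm behind the grasp point. The pads swing forward as they close: fully open they stand 13 mm farther back than shut.
Start: joints at [-70.359, 17.962, -2.699, 69.339, 0, 90], TCP at [0.202, -0.565, 0.231] pointing down, gripper open.
Joint ranges: [-152.73, 152.73], [-39.44, 99.34], [-58.76, 71.6], [-118.89, 123.64], [-81.53, 83.1], [-180, 180]. Speed limits (degrees/s): [136.94, 136.94, 172.46, 180, 180, 180].

## Interface

Orientations are given as [roll, pitch, yaw] about the fixed x, y, z axes, in that order (R = Rz(yaw) Ry(pitch) Rx(roll)).
In Python, from bench import telemetry, imaging, ctrl gives the robot as it stands.
- The arm moves only by the tool step_arm, never from a script. Its argument "moves" is a list of rows, each a list of 7 numbers: the turn, a rotation vector about the tool's x, y, z in rad, then the shift along the tool's x, y, z in m, then the opening, from 0 (shut) to 1 (fully open). In form: [[rx, ry, rz, dx, dy, dz, gripper], ...]. A call has 1 to 10 rows; each row is the pose to reach, as a shift and turn from the pose measured when the call began, along the tool's axes at that moment; what a row does not reach only later rows make up. A row lasts 1/10 s, in which the tool goes at most 50 mm and 8.59 degrees, less where a joint would pass 70% of its speed; a pose out of reach is approached as far as the arm can. A call with a gripper value outside its range is refused whole. The fingers move at their own pace and stop on an object; the grip force is fixed at half the most. Time passes only in rows, so rows that repeat a pose let the fingers close. It gives the time, the measured TCP pose, the force and the opening at its end, in the units of the state.
- telemetry.get_obs(): the state, without advancing time (a new reading comes with each control period).
- imaging.snapshot(name): name is "scene" or "top" or "wrist"; returns a dict with "frame" (400x640x3 uint8, blue, green, red), "vertical_fov" (degrees; the focal length in pixels is half the picture's height over the tangent of half this angle, whatever the lens; pixels are square), "cx", "cy" (the principal point, pixels), "cam_to_world" (4x4, takes a point from camera to world coordinates). Camera axes: x right, y down, z forward; pixel columns grow to the right and rows downward; lengths in m; the calibration is good to about 2 mm. The wrist camera is an equidistant fisheye: a pixel r from the principal point sees the ray r / f radians off the axis. A picture is of the moment at which its call begins. There is no depth.
- ctrl.hand_in(): hands the job in, once; it reports no verdict.
The state is a dict: "time": time; "joint_positions": joint angles; "joint_vel": joint speeds; "joint_efforts": joint torques, N m; "tcp_pos": TCP position; "tool_rot": TCP orientation; "wrist_force": force on the tool from outside, world axes, zero at the start; "torque": the same for the moment, N m; "finger_gap": finger opening in m.
Only numpy, scipy, OpenCV 4.12 (cv2) and the standard library are available. Lean on these libraries where they do the work, as an engineer would, in place of code of your own. Each camera call takes 0.05 s, during which the arm holds its last target.

## Working session

There is one attempt and no reset: what is moved stays moved. The work goes in short steps, Python scripts to look and compute and a tool call to move; the robot and the scene stay as the last step left them, time stands still between calls to the robot, and variables do not carry over. Pictures are saved under pics/ and viewed, and the job is handed in when it is done.

Besides the shell and the picture viewer there is one more tool, called after "Request:" by a JSON object that holds its "op" and its "data". step_arm: Moves the arm, as the interface text tells. Its arguments: {"type":"object","properties":{"moves":{"type":"array","items":{"type":"array","items":{"type":"number"}}}},"required":["moves"]}

```bash
ls; mkdir -p pics; python3 - <<'E'
from bench import telemetry, imaging
import cv2
print(telemetry.get_obs())
for n in ("scene","top","wrist"):
    s=imaging.snapshot(n); cv2.imwrite(f"pics/{n}0.png",s["frame"]); print(n,s["vertical_fov"],s["cx"],s["cy"],s["cam_to_world"].round(4).tolist() if hasattr(s["cam_to_world"],'round') else s["cam_to_world"])
E
```

```text
pics
{'time': 0.0, 'joint_positions': array([-7.03603665e+01,  1.80045817e+01, -2.75401673e+00,  6.93364572e+01,
        7.98436860e-05,  8.99999157e+01]), 'joint_vel': array([-0.03630822,  0.04040026,  0.10811462, -0.05587188,  0.09821773,
        0.00689319]), 'joint_efforts': array([ 1.43541434e-03, -5.39587605e+01,  3.39751303e+01,  1.89733022e-02,
        9.80083428e-05, -2.03790034e-05]), 'tcp_pos': array([ 0.20147746, -0.56457695,  0.23043205]), 'tool_rot': array([-1.79999920e+02,  9.50556132e-02, -7.03602821e+01]), 'wrist_force': array([-0.15624795,  0.43157014,  0.28630787]), 'torque': array([-0.04729167,  0.00829821, -0.00578646]), 'finger_gap': 0.08506663089719815}
scene 48.448270415604654 318.41876640222233 193.1985516629776 [[0.2593, 0.5422, -0.7992, 1.5498], [0.9655, -0.1665, 0.2002, -0.3148], [-0.0245, -0.8236, -0.5667, 0.8136], [0.0, 0.0, 0.0, 1.0]]
top 55.37111404032891 310.44969948746194 198.3674255757289 [[-0.0272, -0.9958, 0.0874, 0.5036], [-0.9995, 0.0258, -0.0178, -0.0642], [0.0155, -0.0879, -0.996, 1.0303], [0.0, 0.0, 0.0, 1.0]]
wrist 65.70646984690485 322.18145019484933 200.90399018028054 [[0.3364, -0.8982, -0.2829, 0.2749], [-0.9417, -0.321, -0.1006, -0.5383], [-0.0004, 0.3002, -0.9539, 0.3722], [0.0, 0.0, 0.0, 1.0]]
```

View pics/scene0.png

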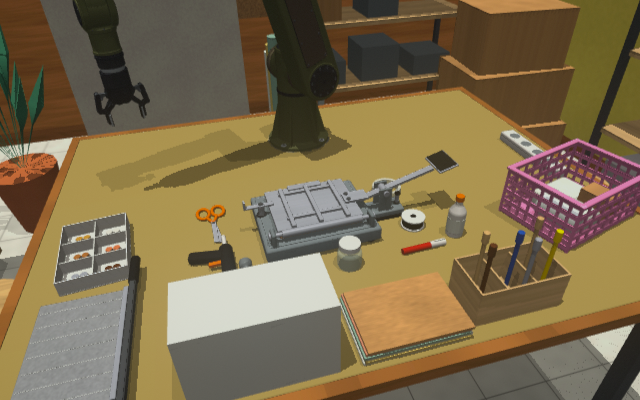

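View pics/top0.png

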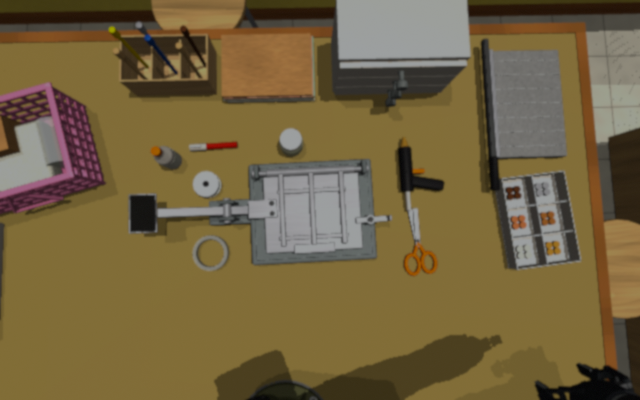

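The top view shows the press centred near (312,212), the lever plate at (143,214) and the catch near (375,219). Next I'll enlarge it.

```bash
python3 - <<'E'
import cv2
t=cv2.imread("pics/top0.png"); cv2.imwrite("pics/topA.png",cv2.resize(t[145:275,235:435],None,fx=4,fy=4,interpolation=cv2.INTER_CUBIC))
cv2.imwrite("pics/topB.png",cv2.resize(t[145:275,115:295],None,fx=4,fy=4,interpolation=cv2.INTER_CUBIC))
t=cv2.imread("pics/scene0.png"); cv2.imwrite("pics/sceneA.png",cv2.resize(t[140:270,230:430],None,fx=4,fy=4,interpolation=cv2.INTER_CUBIC))
E
```

```text
(no output)
```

View pics/topA.png

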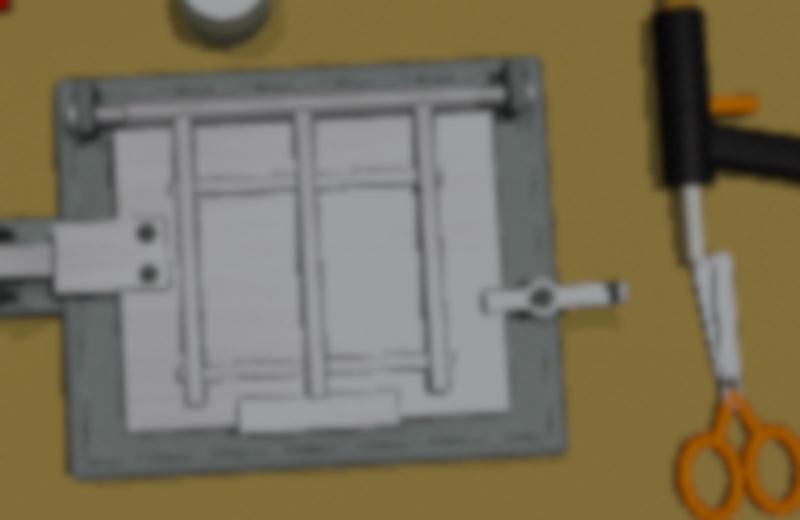

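View pics/topB.png

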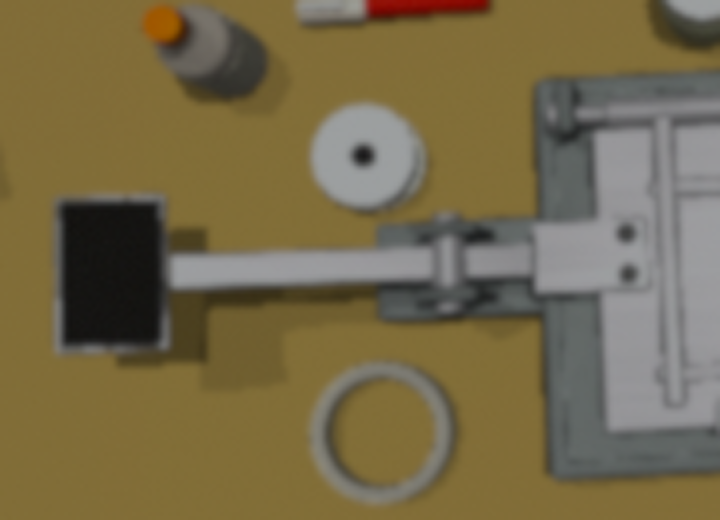

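View pics/sceneA.png

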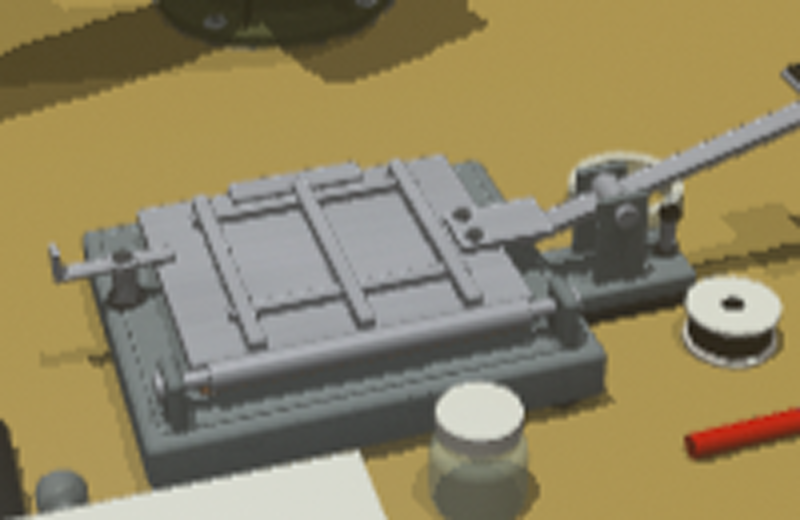

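```bash
cat > h.py <<'E'
import numpy as np
def ray(s,u,v):
    T=np.array(s["cam_to_world"]); f=200/np.tan(np.radians(s["vertical_fov"])/2)
    d=T[:3,:3]@np.array([(u-s["cx"])/f,(v-s["cy"])/f,1]); return T[:3,3],d
def onz(s,u,v,z):
    o,d=ray(s,u,v); return o+d*(z-o[2])/d[2]
def proj(s,p):
    T=np.array(s["cam_to_world"]); f=200/np.tan(np.radians(s["vertical_fov"])/2)
    c=T[:3,:3].T@(np.array(p)-T[:3,3]); return np.array([s["cx"]+f*c[0]/c[2],s["cy"]+f*c[1]/c[2]])
E
python3 - <<'E'
from bench import imaging
from h import *
from scipy.optimize import least_squares
s=imaging.snapshot("top"); c=imaging.snapshot("scene")
A=lambda u,v:(u/4+235-.375,v/4+145-.375); B=lambda u,v:(u/4+115-.375,v/4+145-.375); S=lambda u,v:(u/4+230-.375,v/4+140-.375)
cs,sn=np.cos(.28),np.sin(.28)
def pad(dx,dl): return (0.010+dx,0.21+(.19+dl)*cs-.013*sn, .09+(.19+dl)*sn+.013*cs)
obs=[(s,A(60,80),(.13,.16,.05)),(s,A(540,60),(.13,-.16,.05)),(s,A(563,452),(-.13,-.16,.05)),(s,A(72,475),(-.13,.16,.05)),
(s,B(56,199),pad(.045,.03)),(s,B(165,196),pad(.045,-.03)),(s,B(168,351),pad(-.045,-.03)),(s,B(57,352),pad(-.045,.03))]
def W(q,p):
    a=q[2]; return np.array([q[0]+np.cos(a)*p[0]-np.sin(a)*p[1],q[1]+np.sin(a)*p[0]+np.cos(a)*p[1],p[2]])
f=lambda q:np.concatenate([proj(k,W(q,p))-u for k,u,p in obs])
r=least_squares(f,[.5,-.06,0]); q=r.x; print(q,r.fun.reshape(-1,2).round(1))
a=q[2]
pw=W(q,(0,0,0)); inv=lambda w:np.array([np.cos(a)*(w-pw)[0]+np.sin(a)*(w-pw)[1],-np.sin(a)*(w-pw)[0]+np.cos(a)*(w-pw)[1],w[2]])
pin=onz(s,*A(541,297),.09);tab=onz(s,*A(616,292),.107)
print("pin",pin,inv(pin),"tab",tab,inv(tab))
print("scene proj pin, tab",(proj(c,pin)-230+90*np.array([1,1])-0),S(122,258),proj(c,pin),S(57,245),proj(c,tab))
for n,p in(("pad rest",pad(0,0)),("pad down",(.01,.21+.19*cs+.013*sn,.09-.19*sn+.013*cs)),("leverpin",(.01,.21,.09))): print(n,W(q,p).round(4))
for n,u in (("tape",B(382,432)),("bottle",B(210,40)),("spool",B(363,155))): print(n,onz(s,*u,.03))
E
```

```text
[ 0.5569073  -0.08503045  0.02502994] [[-1.7 -0.4]
 [ 1.  -1.4]
 [ 1.9  1. ]
 [-0.8  2. ]
 [-0.7 -0.8]
 [ 0.5 -0.6]
 [ 0.4 -0.4]
 [-0.5  0.7]]
pin [ 0.53149633 -0.22643214  0.09      ] [-0.02894191 -0.14072143  0.09      ] tab [ 0.53280435 -0.26926343  0.107     ] [-0.02870626 -0.18357204  0.107     ]
scene proj pin, tab [120.77344422  63.59260001] (260.125, 204.125) [260.77344422 203.59260001] (243.875, 200.875) [244.79792902 201.51626546]
pad rest [0.5572 0.3041 0.155 ]
pad down [0.557  0.3113 0.05  ]
leverpin [0.5616 0.1252 0.09  ]
tape [0.45703043 0.18170088 0.03      ]
bottle [0.71737066 0.29391274 0.03      ]
spool [0.63817354 0.19339414 0.03      ]
```

```bash
cat >> h.py <<'E'
from scipy.spatial.transform import Rotation as Ro
def rel(tcp,rot,p,yaw):
    R0=Ro.from_euler('xyz',rot,degrees=True); R1=Ro.from_euler('xyz',[180,0,yaw],degrees=True)
    return np.r_[(R0.inv()*R1).as_rotvec(),R0.inv().apply(np.array(p)-tcp)].round(3)
E
python3 - <<'E'
from bench import telemetry
from h import *
o=telemetry.get_obs()
print(rel(o['tcp_pos'],o['tool_rot'],[.480,-.273,.20],-88.6))
E
```

```text
[ 0.     0.001  0.318 -0.181 -0.36   0.031]
```

Request:
{"op": "step_arm", "data": {"moves": [[0, 0, 0.06, -0.018, -0.036, 0.003, 0], [0, 0, 0.12, -0.036, -0.072, 0.006, 0], [0, 0, 0.18, -0.055, -0.108, 0.009, 0], [0, 0, 0.24, -0.073, -0.144, 0.012, 0], [0, 0, 0.318, -0.091, -0.18, 0.015, 0], [0, 0, 0.318, -0.109, -0.216, 0.018, 0], [0, 0, 0.318, -0.127, -0.252, 0.021, 0], [0, 0, 0.318, -0.145, -0.288, 0.024, 0], [0, 0, 0.318, -0.163, -0.324, 0.028, 0], [0, 0, 0.318, -0.181, -0.36, 0.031, 0]]}}

```text
time: 1.25
tcp_pos: [0.4807, -0.272, 0.1999]
tool_rot: [180.0, 0.0, -88.6]
wrist_force: [0.3, -0.5, 0.4]
finger_gap: 0.0004
```

Request:
{"op": "step_arm", "data": {"moves": [[0, 0, 0, 0, 0, 0, 0], [0, 0, 0, 0, 0, 0, 0]]}}

```text
time: 1.45
tcp_pos: [0.4809, -0.2712, 0.1996]
tool_rot: [179.9, 0.0, -88.5]
wrist_force: [0.1, -1.4, 0.3]
finger_gap: 0.0
```

```bash
python3 - <<'E'
from bench import telemetry,imaging
from h import *
import cv2
o=telemetry.get_obs()
print(o['tcp_pos'],o['tool_rot'],o['finger_gap'],o['joint_positions'])
print(rel(o['tcp_pos'],o['tool_rot'],[.480,-.2745,.09],-88.6))
s=imaging.snapshot("wrist"); cv2.imwrite("pics/w1.png",s["frame"])
E
```

```text
[ 0.48091206 -0.27123134  0.19959557] [ 1.79940780e+02  3.72706382e-02 -8.84530249e+01] 2.537337052321983e-05 [-2.94236097e+01  1.37305486e+01 -1.24990681e+01  6.38403395e+01
  1.48271748e-03  1.49029395e+02]
[0.001 0.001 0.003 0.003 0.001 0.11 ]
```

View pics/w1.png

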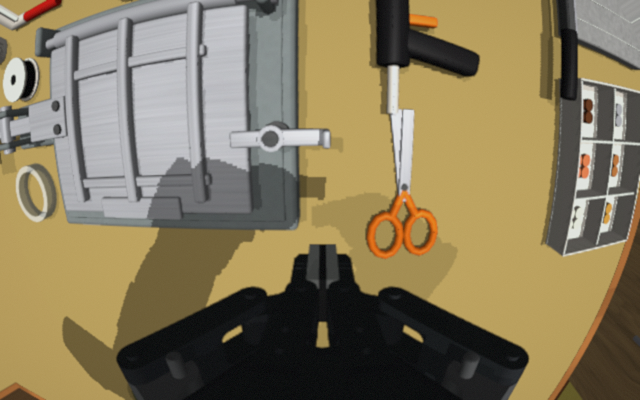

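The wrist picture shows the fingertips at column 322 and the tab at about (325,138), straight ahead, so I'll descend.

Request:
{"op": "step_arm", "data": {"moves": [[0, 0, 0, 0.001, 0, 0.03, 0], [0, 0, 0, 0.002, 0, 0.06, 0], [0, 0, 0, 0.003, 0.001, 0.09, 0], [0, 0, 0, 0.003, 0.001, 0.11, 0], [0, 0, 0, 0.003, 0.001, 0.11, 0]]}}

```text
time: 2.0
tcp_pos: [0.476, -0.275, 0.087]
tool_rot: [179.7, 0.2, -88.7]
wrist_force: [-0.3, -0.0, 0.0]
finger_gap: 0.0002
```

```bash
python3 - <<'E'
from bench import telemetry,imaging
from h import *
import cv2
o=telemetry.get_obs()
print(o['tcp_pos'],o['tool_rot'],o['wrist_force'])
s=imaging.snapshot("scene"); cv2.imwrite("pics/s2.png",cv2.resize(s["frame"][120:270,200:400],None,fx=4,fy=4))
pin=np.array([.5315,-.2264,.09]); 
for th in np.arange(0,1.5,.1):
    d=np.array([np.sin(th+.025),-np.cos(th+.025),0]);t=np.array([np.cos(th+.025),np.sin(th+.025),0])
    print(round(th,2),rel(o['tcp_pos'],o['tool_rot'],pin+.047*d-.018*t,-88.6+np.degrees(th)))
E
```

```text
[ 0.47602618 -0.27504685  0.08703959] [ 1.79662320e+02  1.72536825e-01 -8.86816709e+01] [-0.25349627 -0.03257345  0.03552263]
0.0 [ 0.006  0.003 -0.001 -0.    -0.039 -0.003]
0.1 [ 0.006  0.003 -0.101  0.001 -0.043 -0.003]
0.2 [ 0.006  0.004 -0.201  0.002 -0.048 -0.003]
0.3 [ 0.005  0.004 -0.301  0.003 -0.053 -0.003]
0.4 [ 0.005  0.004 -0.401  0.003 -0.058 -0.003]
0.5 [ 0.005  0.004 -0.501  0.002 -0.063 -0.003]
0.6 [ 0.005  0.005 -0.601  0.002 -0.068 -0.003]
0.7 [ 0.005  0.005 -0.701  0.    -0.073 -0.003]
0.8 [ 0.004  0.005 -0.801 -0.002 -0.078 -0.003]
0.9 [ 0.004  0.005 -0.901 -0.004 -0.082 -0.003]
1.0 [ 0.004  0.006 -1.001 -0.007 -0.086 -0.003]
1.1 [ 0.004  0.006 -1.101 -0.01  -0.09  -0.003]
1.2 [ 0.003  0.006 -1.201 -0.014 -0.094 -0.003]
1.3 [ 0.003  0.006 -1.301 -0.018 -0.097 -0.003]
1.4 [ 0.003  0.007 -1.401 -0.022 -0.1   -0.003]
```

View pics/s2.png

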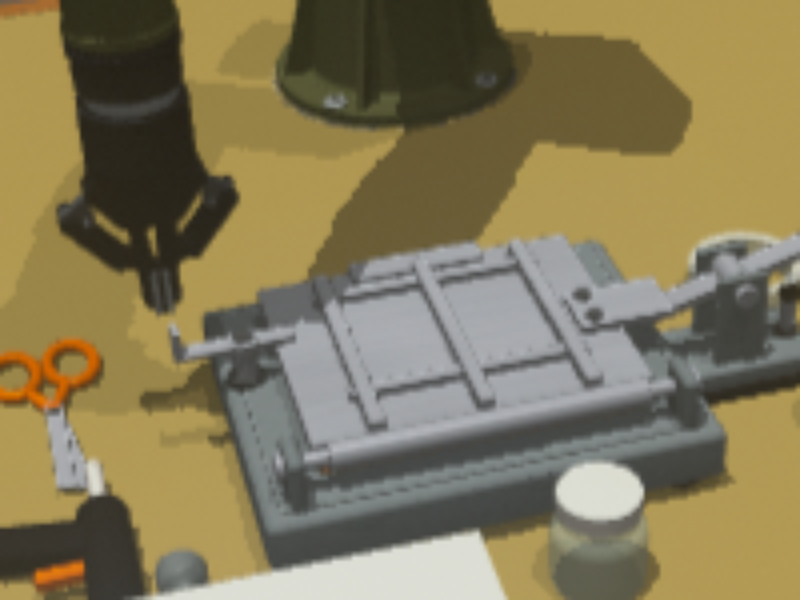

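Fingers stand just behind the tab (fingertips at (163,305), tab at (177,342) in the crop). Pushing along the arc now.

Request:
{"op": "step_arm", "data": {"moves": [[0, 0, 0, 0, -0.015, -0.004, 0], [0, 0, 0, 0, -0.03, -0.004, 0], [0, 0, -0.05, 0, -0.041, -0.004, 0], [0, 0, -0.15, 0.002, -0.0455, -0.004, 0], [0, 0, -0.25, 0.003, -0.05, -0.004, 0], [0, 0, -0.35, 0.003, -0.055, -0.004, 0], [0, 0, -0.45, 0.003, -0.06, -0.004, 0], [0, 0, -0.55, 0.002, -0.065, -0.004, 0], [0, 0, -0.65, 0.001, -0.07, -0.004, 0], [0, 0, -0.7, 0, -0.073, -0.004, 0]]}}

```text
time: 3.05
tcp_pos: [0.5508, -0.2751, 0.0947]
tool_rot: [179.9, 0.1, -48.4]
wrist_force: [-1.1, -1.5, 0.3]
finger_gap: -0.0
```

```bash
python3 - <<'E'
from bench import telemetry,imaging
from h import *
import cv2
s=imaging.snapshot("top"); cv2.imwrite("pics/t3.png",cv2.resize(s["frame"][145:275,275:435],None,fx=4,fy=4))
s=imaging.snapshot("scene"); cv2.imwrite("pics/s3.png",cv2.resize(s["frame"][120:270,200:400],None,fx=4,fy=4))
o=telemetry.get_obs()
print(o['tcp_pos'],o['tool_rot'],o['wrist_force'])
pin=np.array([.5315,-.2264,.09]); 
for th in np.arange(.7,1.6,.1):
    d=np.array([np.sin(th+.025),-np.cos(th+.025),0]);t=np.array([np.cos(th+.025),np.sin(th+.025),0])
    print(round(th,2),rel(o['tcp_pos'],o['tool_rot'],pin+.047*d-.018*t,-88.6+np.degrees(th)))
E
```

```text
[ 0.5511124  -0.27497173  0.09450439] [ 1.79942888e+02  7.47803500e-02 -4.85940358e+01] [-0.41504534 -1.53888573  0.41045414]
0.7 [ 0.001  0.001 -0.002 -0.002  0.     0.005]
0.8 [ 0.001  0.001 -0.102 -0.001 -0.004  0.005]
0.9 [ 0.001  0.001 -0.202  0.    -0.009  0.004]
1.0 [ 0.001  0.001 -0.302  0.001 -0.014  0.004]
1.1 [ 0.001  0.001 -0.402  0.001 -0.019  0.004]
1.2 [ 0.001  0.002 -0.502  0.    -0.024  0.004]
1.3 [ 0.001  0.002 -0.602 -0.    -0.029  0.004]
1.4 [ 0.     0.002 -0.702 -0.002 -0.034  0.004]
1.5 [ 0.     0.002 -0.802 -0.004 -0.039  0.004]
```

View pics/s3.png

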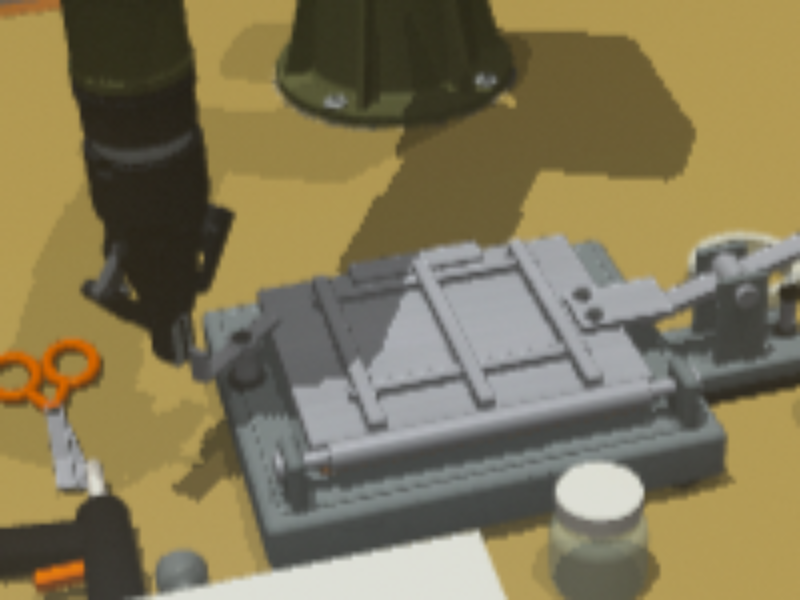

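View pics/t3.png

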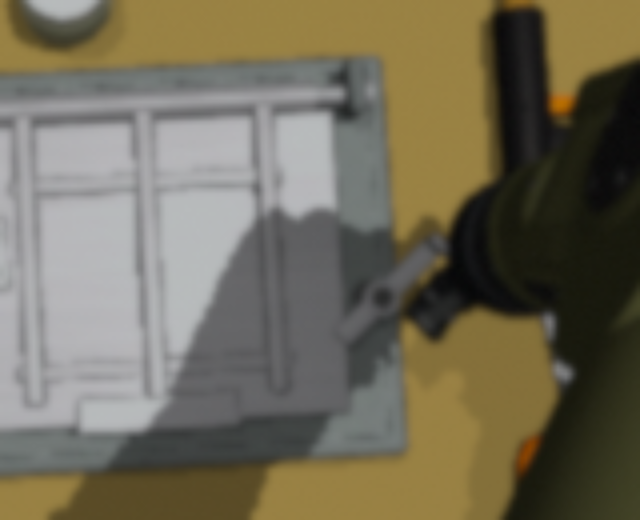

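The catch has swung to about 0.8 rad (bar from (382,297) to (435,243)), with low force. Continuing.

Request:
{"op": "step_arm", "data": {"moves": [[0, 0, -0.1, -0.001, -0.004, 0.003, 0], [0, 0, -0.2, 0, -0.009, 0.003, 0], [0, 0, -0.3, 0.001, -0.014, 0.003, 0], [0, 0, -0.4, 0.001, -0.019, 0.003, 0], [0, 0, -0.5, 0, -0.024, 0.003, 0], [0, 0, -0.6, 0, -0.029, 0.003, 0], [0, 0, -0.68, -0.002, -0.033, 0.003, 0], [0, 0, -0.7, -0.002, -0.034, 0.003, 0]]}}

```text
time: 3.95
tcp_pos: [0.5759, -0.2518, 0.0929]
tool_rot: [179.9, -0.0, -8.5]
wrist_force: [-0.0, -0.8, 1.1]
finger_gap: -0.0002
```

```bash
python3 - <<'E'
from bench import telemetry,imaging
from h import *
import cv2
s=imaging.snapshot("top"); cv2.imwrite("pics/t4.png",cv2.resize(s["frame"][145:275,275:435],None,fx=4,fy=4))
o=telemetry.get_obs()
print(o['tcp_pos'],o['tool_rot'],o['wrist_force'],o['joint_positions'])
E
```

```text
[ 0.57590564 -0.25173969  0.09272658] [ 1.79953479e+02 -1.08446036e-02 -8.53201479e+00] [ 0.40116636 -1.1584142   0.72928246] [-2.35889175e+01  2.57596385e+01 -1.00973381e+01  5.41204660e+01
 -4.21065327e-02  7.49430934e+01]
```

View pics/t4.png

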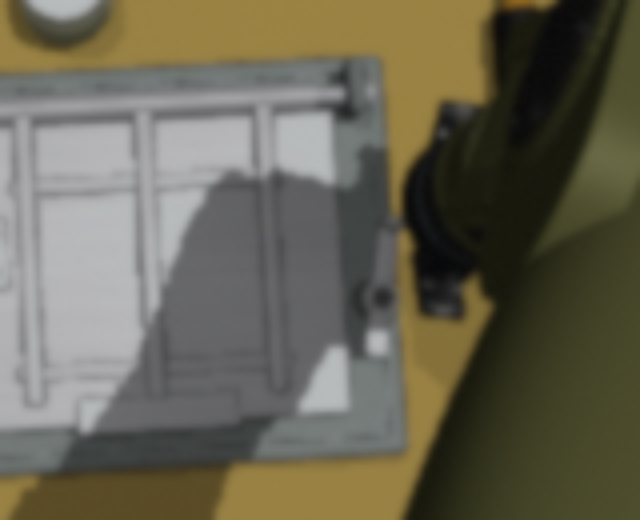

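The bar now lies along the platen's edge (pin (382,297), tip (392,225), about 1.5 rad). Backing off outward and up.

Request:
{"op": "step_arm", "data": {"moves": [[0, 0, 0, 0, 0.012, 0, 0], [0, 0, 0, 0, 0.025, -0.005, 0], [0, 0, 0, 0, 0.03, -0.04, 0], [0, 0, 0, 0, 0.03, -0.08, 0], [0, 0, 0, 0, 0.03, -0.12, 0], [0, 0, 0, 0, 0.03, -0.16, 0], [0, 0, 0, 0, 0.03, -0.19, 0], [0, 0, 0, 0, 0.03, -0.19, 0]]}}

```text
time: 4.8
tcp_pos: [0.5731, -0.2837, 0.2888]
tool_rot: [179.8, -0.5, -8.7]
wrist_force: [-0.3, -0.9, 0.7]
finger_gap: 0.0005
```

```bash
python3 - <<'E'
from bench import telemetry,imaging
from h import *
o=telemetry.get_obs()
print(o['tcp_pos'],o['tool_rot'],o['wrist_force'],o['joint_positions'])
print(rel(o['tcp_pos'],o['tool_rot'],[.557,.304,.27],-8))
E
```

```text
[ 0.57313673 -0.28365686  0.2887758 ] [179.79210347  -0.48970494  -8.65897437] [-0.3297686  -0.85265026  0.6605847 ] [-2.63060346e+01  2.11691899e+01  9.18651438e+00  7.74876408e+01
 -4.96603168e-02  7.23535986e+01]
[ 0.004 -0.009 -0.012 -0.105 -0.579  0.016]
```

Request:
{"op": "step_arm", "data": {"moves": [[0, 0, 0, -0.008, -0.045, 0, 0], [0, 0, 0, -0.016, -0.09, 0, 0], [0, 0, 0, -0.024, -0.135, 0, 0], [0, 0, 0, -0.033, -0.18, 0, 0], [0, 0, 0, -0.041, -0.225, 0, 0], [0, 0, 0, -0.049, -0.27, 0.005, 0], [0, 0, 0, -0.057, -0.315, 0.005, 0], [0, 0, 0, -0.065, -0.36, 0.008, 0], [0, 0, 0, -0.073, -0.405, 0.01, 0], [0, 0, 0, -0.082, -0.45, 0.012, 0]]}}

```text
time: 5.8
tcp_pos: [0.5597, 0.1742, 0.2738]
tool_rot: [179.8, -0.5, -8.8]
wrist_force: [0.2, -0.4, -0.7]
finger_gap: 0.0003
```

```bash
python3 - <<'E'
from bench import telemetry,imaging
from h import *
import cv2
o=telemetry.get_obs()
print(o['tcp_pos'],o['tool_rot'],o['wrist_force'])
print(rel(o['tcp_pos'],o['tool_rot'],[.557,.306,.25],-8))
s=imaging.snapshot("scene"); cv2.imwrite("pics/s5.png",s["frame"][80:300,150:550])
E
```

```text
[0.55974441 0.17421509 0.27382814] [179.76681759  -0.46039601  -8.76557785] [ 0.18415763 -0.37271767 -0.74256072]
[ 0.004 -0.008 -0.013 -0.023 -0.13   0.023]
```

View pics/s5.png

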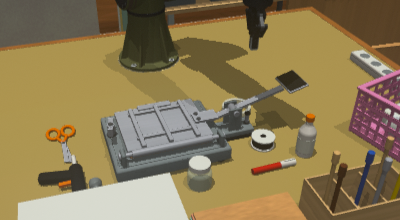

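The scene shows the gripper up near the plate and the catch swung back along the platen's edge. Moving over the plate.

Request:
{"op": "step_arm", "data": {"moves": [[0, 0, 0, -0.008, -0.04, 0.008, 0], [0.002, -0.004, 0, -0.016, -0.08, 0.015, 0], [0.004, -0.008, 0, -0.021, -0.115, 0.02, 0], [0.004, -0.008, 0, -0.023, -0.13, 0.023, 0], [0.004, -0.008, 0, -0.023, -0.13, 0.023, 0]]}}

```text
time: 6.35
tcp_pos: [0.5553, 0.3135, 0.2486]
tool_rot: [-179.8, 0.2, -8.4]
wrist_force: [-0.9, -0.2, -0.1]
finger_gap: -0.0002
```

```bash
python3 - <<'E'
from bench import telemetry,imaging
from h import *
import cv2
o=telemetry.get_obs()
print(o['tcp_pos'],o['tool_rot'],o['wrist_force'])
s=imaging.snapshot("wrist"); cv2.imwrite("pics/w6.png",s["frame"])
s=imaging.snapshot("top"); cv2.imwrite("pics/t6.png",cv2.resize(s["frame"][145:275,275:435],None,fx=4,fy=4))
E
```

```text
[0.55526827 0.31348573 0.24858579] [-179.80427499    0.20213797   -8.38387611] [-0.86225473 -0.19250164 -0.10078853]
```

View pics/w6.png

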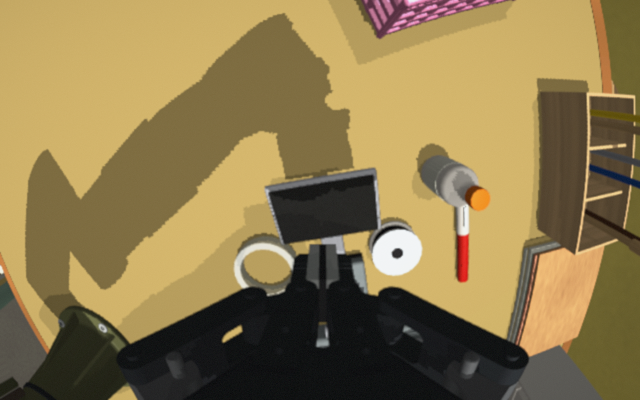

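View pics/t6.png

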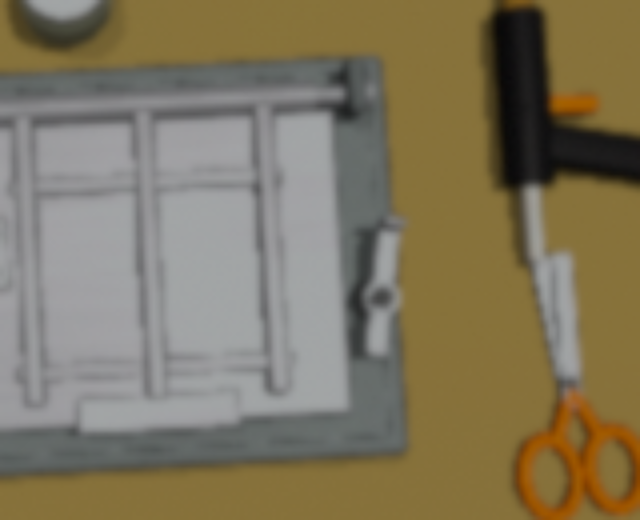

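```bash
python3 - <<'E'
from bench import imaging
from h import *
s=imaging.snapshot("wrist");T=np.array(s["cam_to_world"]);f=200/np.tan(np.radians(s["vertical_fov"])/2)
for u,v,z in((325,208,.155),(322,250,.2486)):
    dx,dy=u-s["cx"],v-s["cy"];r=np.hypot(dx,dy);a=r/f
    d=T[:3,:3]@np.array([dx/r*np.sin(a),dy/r*np.sin(a),np.cos(a)]);print(T[:3,3]+d*(z-T[2,3])/d[2])
E
```

```text
[0.55826953 0.30838913 0.155     ]
[0.55741331 0.31740192 0.2486    ]
```

Wrist camera puts the plate centre at (0.558, 0.308), agreeing with the top fit. Descending to just above it.

Request:
{"op": "step_arm", "data": {"moves": [[0, 0, 0, 0, 0.002, 0.025, 0], [0, 0, 0, 0.001, 0.004, 0.05, 0], [0, 0, 0, 0.002, 0.004, 0.07, 0], [0, 0, 0, 0.002, 0.004, 0.08, 0], [0, 0, 0, 0.002, 0.004, 0.08, 0]]}}

```text
time: 7.0
tcp_pos: [0.5565, 0.3057, 0.169]
tool_rot: [-179.9, 0.2, -8.6]
wrist_force: [-0.5, 0.4, -0.3]
finger_gap: 0.0003
```

Request:
{"op": "step_arm", "data": {"moves": [[0, 0, 0, 0, 0, 0.004, 0], [0, 0, 0, 0, 0, 0.008, 0], [0, 0, 0, 0, 0, 0.012, 0], [0, 0, 0, 0, 0, 0.016, 0], [0, 0, 0, 0, 0, 0.02, 0]]}}

```text
time: 7.5
tcp_pos: [0.5571, 0.3072, 0.1509]
tool_rot: [-179.7, 0.1, -8.6]
wrist_force: [-4.5, 1.8, 14.6]
finger_gap: -0.0002
```

Contact with 15 N. Continuing down smoothly.

Request:
{"op": "step_arm", "data": {"moves": [[0, 0, 0, 0, 0, 0.004, 0], [0, 0, 0, 0, 0, 0.008, 0], [0, 0, 0, 0, 0, 0.012, 0], [0, 0, 0, 0, 0, 0.016, 0], [0, 0, 0, 0, 0, 0.02, 0], [0, 0, 0, 0, 0, 0.024, 0], [0, 0, 0, 0, 0, 0.028, 0]]}}

```text
time: 8.2
tcp_pos: [0.5578, 0.3117, 0.1262]
tool_rot: [-179.1, 0.1, -8.5]
wrist_force: [-5.8, 8.3, 16.0]
finger_gap: -0.0
```

```bash
python3 - <<'E'
from bench import telemetry,imaging
import cv2
o=telemetry.get_obs()
print(o['tcp_pos'],o['tool_rot'],o['wrist_force'])
s=imaging.snapshot("scene"); cv2.imwrite("pics/s7.png",cv2.resize(s["frame"][120:270,230:480],None,fx=3,fy=3))
E
```

```text
[0.5578091  0.31173144 0.12621008] [-1.79140707e+02  6.08441920e-02 -8.47800524e+00] [-5.75532997  8.32532085 15.95311351]
```

View pics/s7.png

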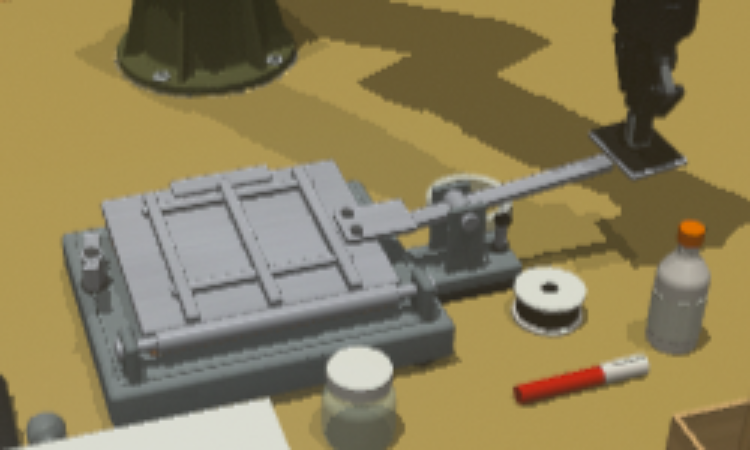

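The plate is going down under the fingertips (crop (638,145)) and the platen is rising. Continuing.

Request:
{"op": "step_arm", "data": {"moves": [[0, 0, 0, 0, 0, 0.004, 0], [0, 0, 0, 0, 0, 0.008, 0], [0, 0, 0, 0, 0, 0.012, 0], [0, 0, 0, 0, 0, 0.016, 0], [0, 0, 0, 0, 0, 0.02, 0], [0, 0, 0, 0, 0, 0.024, 0], [0, 0, 0, 0, 0, 0.028, 0], [0, 0, 0, 0, 0, 0.032, 0], [0, 0, 0, 0, 0, 0.036, 0]]}}

```text
time: 9.15
tcp_pos: [0.5578, 0.315, 0.0922]
tool_rot: [-178.8, 0.1, -8.4]
wrist_force: [-7.1, 4.4, 15.7]
finger_gap: 0.0
```

Request:
{"op": "step_arm", "data": {"moves": [[0, 0, 0, 0, 0, 0.004, 0], [0, 0, 0, 0, 0, 0.008, 0], [0, 0, 0, 0, 0, 0.012, 0], [0, 0, 0, 0, 0, 0.016, 0], [0, 0, 0, 0, 0, 0.019, 0], [0, 0, 0, 0, 0, 0.022, 0]]}}

```text
time: 9.75
tcp_pos: [0.5579, 0.3145, 0.0721]
tool_rot: [-178.9, -0.0, -8.4]
wrist_force: [-5.3, -6.2, 15.5]
finger_gap: 0.0003
```

```bash
python3 - <<'E'
from bench import telemetry,imaging
import cv2
o=telemetry.get_obs()
print(o['tcp_pos'],o['tool_rot'],o['wrist_force'])
s=imaging.snapshot("scene"); cv2.imwrite("pics/s8.png",cv2.resize(s["frame"][120:270,230:480],None,fx=3,fy=3))
E
```

```text
[0.55785533 0.31450935 0.07207905] [-1.78923050e+02 -1.59578550e-02 -8.40871455e+00] [-5.27561226 -6.20042781 15.49511431]
```

View pics/s8.png

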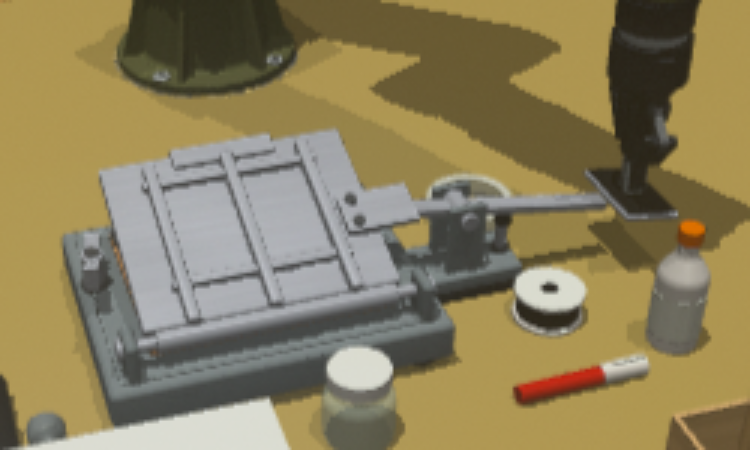

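Request:
{"op": "step_arm", "data": {"moves": [[0, 0, 0, 0, 0, 0.004, 0], [0, 0, 0, 0, 0.001, 0.008, 0], [0, 0, 0, 0, 0.001, 0.011, 0], [0, 0, 0, 0, 0.002, 0.014, 0], [0, 0, 0, 0, 0.002, 0.016, 0]]}}

```text
time: 10.3
tcp_pos: [0.5579, 0.3125, 0.0575]
tool_rot: [-178.9, -0.1, -8.4]
wrist_force: [-5.5, -4.7, 16.4]
finger_gap: 0.0001
```

Request:
{"op": "step_arm", "data": {"moves": [[0, 0, 0, 0, 0, 0.002, 0], [0, 0, 0, 0, 0, 0.004, 0], [0, 0, 0, 0, 0, 0.006, 0], [0, 0, 0, 0, 0, 0.006, 0]]}}

```text
time: 10.7
tcp_pos: [0.5579, 0.3117, 0.0531]
tool_rot: [-179.0, -0.2, -8.4]
wrist_force: [-4.3, -5.4, 11.6]
finger_gap: -0.0003
```

Request:
{"op": "step_arm", "data": {"moves": [[0, 0, 0, 0, 0, 0.002, 0], [0, 0, 0, 0, 0, 0.004, 0], [0, 0, 0, 0, 0, 0.005, 0], [0, 0, 0, 0, 0, 0.005, 0]]}}

```text
time: 11.1
tcp_pos: [0.5581, 0.3115, 0.0517]
tool_rot: [-179.0, -0.3, -8.4]
wrist_force: [-10.1, -7.0, 27.1]
finger_gap: 0.0002
```

```bash
python3 - <<'E'
from bench import telemetry,imaging
import cv2
o=telemetry.get_obs()
print(o['tcp_pos'],o['tool_rot'],o['wrist_force'])
s=imaging.snapshot("scene"); cv2.imwrite("pics/s9.png",cv2.resize(s["frame"][120:270,230:480],None,fx=3,fy=3))
E
```

```text
[0.55811646 0.31150289 0.05172604] [-179.03169727   -0.25922771   -8.44048366] [-10.08736433  -6.97031611  27.1412194 ]
```

View pics/s9.png

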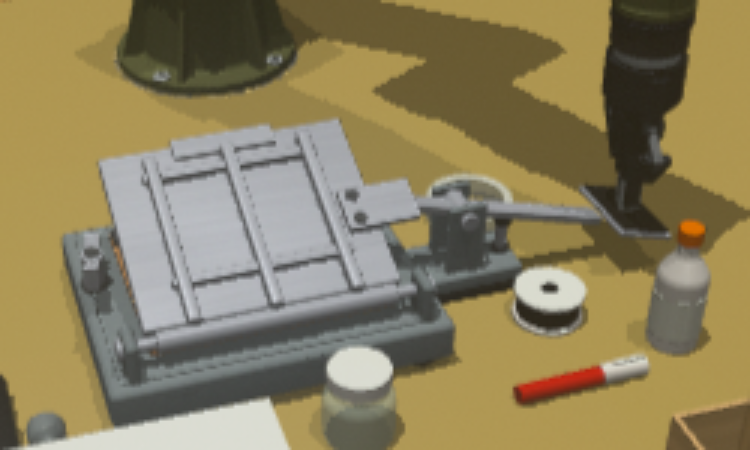

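Force jumped to 27 N with only 1.4 mm of motion, so the lever is at its stop. I'll hold with a slight push and check that it's steady.

Request:
{"op": "step_arm", "data": {"moves": [[0, 0, 0, 0, 0, 0.003, 0], [0, 0, 0, 0, 0, 0.003, 0], [0, 0, 0, 0, 0, 0.003, 0], [0, 0, 0, 0, 0, 0.003, 0], [0, 0, 0, 0, 0, 0.003, 0], [0, 0, 0, 0, 0, 0.003, 0]]}}

```text
time: 11.75
tcp_pos: [0.5581, 0.3115, 0.0518]
tool_rot: [-179.0, -0.3, -8.4]
wrist_force: [-9.2, -5.6, 23.2]
finger_gap: 0.0001
```

```bash
python3 - <<'E'
from bench import telemetry,imaging
from h import *
import cv2
o=telemetry.get_obs()
print(o['tcp_pos'],o['wrist_force'],o['joint_vel'].round(2))
s=imaging.snapshot("top"); cv2.imwrite("pics/t10.png",cv2.resize(s["frame"][130:285,115:445],None,fx=2.4,fy=2.4))
c=imaging.snapshot("scene"); cv2.imwrite("pics/s10.png",cv2.resize(c["frame"][130:270,220:400],None,fx=4,fy=4))
print(telemetry.get_obs()['wrist_force'])
# predicted front edge of platen for angles, in crop coords of s10
q=[.5569,-.0850,.025]
for ang in (.3,.33,.36,.4):
  out=[]
  for y in (.12,-.12):
    # hinge in press x ~ +0.1 ; flap 190
    x=.1-.19*np.cos(ang)-0*np.sin(ang); z=.075+.19*np.sin(ang)+.01
    w=[q[0]+np.cos(.025)*x-np.sin(.025)*y,q[1]+np.sin(.025)*x+np.cos(.025)*y,z]
    out.append(((proj(c,w)-[220,130])*4).round(0))
  print(ang,out)
E
```

```text
[0.55808917 0.31146669 0.05180032] [-9.18537896 -5.62850401 23.18048492] [ 0.04 -0.04 -0.08 -0.07 -0.12 -0.04]
[-8.86899962 -4.55622179 22.91049778]
0.3 [array([492., 133.]), array([172., 189.])]
0.33 [array([493., 128.]), array([171., 184.])]
0.36 [array([494., 123.]), array([171., 179.])]
0.4 [array([495., 116.]), array([171., 172.])]
```

View pics/t10.png

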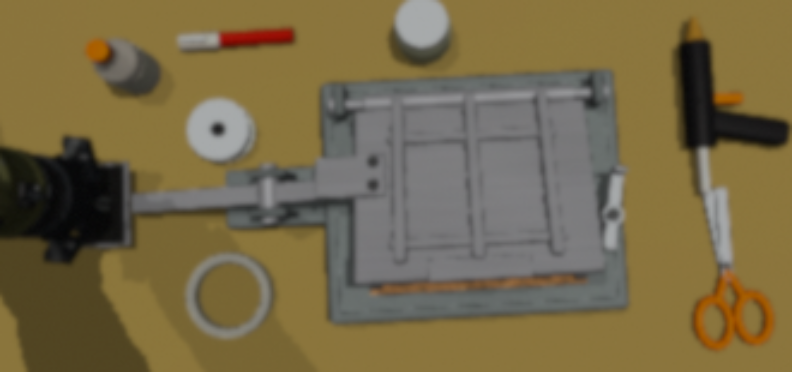

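View pics/s10.png

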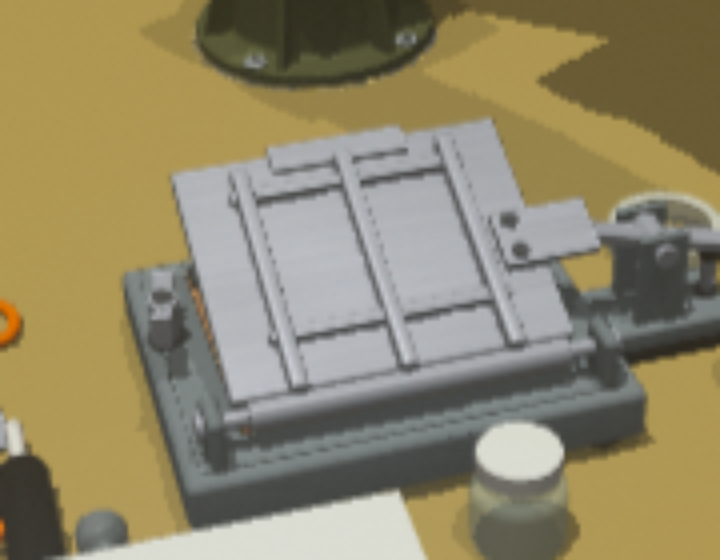

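The platen corners at (490,118) and (174,173) match a hinge angle of about 0.39 rad. The catch is clear, the loose objects are unmoved, and the push holds steady at 23 N, so I'm handing in.

```bash
python3 - <<'E'
from bench import ctrl,telemetry
print(ctrl.hand_in()); o=telemetry.get_obs(); print(o['time'],o['tcp_pos'],o['wrist_force'])
E
```

```text
the job is handed in; nothing more can be done
None
the job is handed in; nothing more can be done
```

The press is open and the job is handed in: I swung the catch clear by its thumb tab, then pressed the lever plate down to its stop and held it there. I don't know the verdict, because the hand-in reports none.

- **Catch:** I estimate it stands at about 1.45–1.5 rad, read by eye from the top picture (1.15 rad is needed).
- **Lever:** the tip stopped moving at z = 0.052 m while the force rose to 27 N, which I took as the stop. The push then held at about 23 N.
- **Platen:** it is up at about 0.39 rad, from matching its front corners in the scene picture. I gave the lever a slow, even push (about 40 mm/s). I did not measure the platen's speed.
- **Other checks:** the loose things on the table looked unmoved in the last top picture. The panel is mostly hidden under the platen, so I could not confirm its position. The arm stayed clear of the platen by planning, and the wrist showed no unexpected forces. The clock read about 12 s at hand-in, of the 51 s allowed.

No check failed. The only disagreement was a few millimetres in the press position: the pose fit to the picture left up to 2 pixels of error at the base corners. The plate position agreed within about 5 mm between the top and wrist cameras.

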